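# Close and bolt the lid of a sample mill

### The job

Get the sample mill ready to run: push its open lid down until it rests on its seal, then lift the bolt's handle out of its notch, slide the bolt over the lid as far as its stop, and let the handle drop fully into the far notch, so that the bolt holds the lid down. The far notch is set by hand and has to be felt for: never force the handle against the notched guide, and do not knock over any of the glassware and bottles.

Things in the scene. Friction and masses are not known exactly. Their poses are not given: they have to be found in the camera images.
- mill: Sample mill, fixed to the bench: a white box 150 mm deep (x), 230 mm wide (y), 95 mm high to its deck; origin at the centre of its underside, x from its front (toward the robot) to its back, y to its left, z up; turned by up to 0.25 rad. Left: grinding chamber under the lid; right: fixed deck that carries the bolt. Coordinates below are in this frame.
- lid (a joint): Angle of the grey lid with a clear window, rad: 0 fully down, starts open at 0.5 to 0.85; stays where it is left. Just before the end its front edge meets a rubber seal that pushes up with 2 to 9 N: after a firm push (5 to 15 N) it rests about 0.02 open, and the bolt presses it down the rest, to about 0.005. The bolt enters freely only below 0.03 rad.
- lid_hinge (a point): Middle of the lid's hinge line, parallel to the mill's y axis along the back: x = 75, y = 54.5, z = 103 mm. The lid reaches 155 mm forward from it, is 121 mm wide (y = -6 to 115 mm), 8 mm thick, and turns against 0.25 N m of friction. A tall press (front at x = 0.57 m, y below -0.32 m from the base) stands right of the mill: come to the mill from in front of it.
- lid_handle (a point): Middle of the top of the lid's bow handle, the place to push: a black round bar 10 mm thick, 46 mm long, parallel to y; 135 mm from the hinge line and 23 mm above the lid's middle plane. With the lid fully down it lies at x = -60, y = 64.5, z = 126 mm.
- bolt (a joint): How far the bolt has slid, m: 0 drawn back (start), growing along the mill's +y, over the lid. A steel rod 14 mm thick with a tapered nose, parallel to y at x = -55, z = 117.5 mm. It rubs with 2 N; from 20 mm on its nose rides up the lid's edge and presses the lid onto the seal, and the push needed is 4 to 9 N from there to the stop, uneven.
- bolt_handle (a joint): Angle of the bolt's handle about the bolt's axis, rad: 0 level and fully down in a notch (start), greater lifted, at most 0.95. It falls by its own weight. Above 0.65 it passes over the guide's middle tooth; the end teeth stop it at any angle. The handle must not press on the guide with more than 20 N; a push down on the knob acts threefold where the rod lies on the middle tooth.
- knob (a point): Centre of the black ball knob, 18 mm thick, on the end of the 8 mm handle rod, 70 mm from the bolt's axis. At the start x = -125, y = -90, z = 117.5 mm, ahead of the front face with free room below; handle lifted by a: x = -55 - 70 cos a, z = 117.5 + 70 sin a. Can be pinched from above by fingers closing along the mill's y; the ball turns between them.
- guide: Notched guide, upright steel plates on the mill's front, up to 28 mm forward of the bolt's axis; origin on that axis at the first notch's middle, axes as the mill's. Along +y: end tooth (30 mm above the axis), first notch (11 mm wide for the 8 mm rod), middle tooth (10 mm above the axis), far notch (11 mm wide), end tooth (30 mm), which is the stop.
- first_notch (a point): Middle of the first notch, on the bolt's axis (same point as the guide's origin). The middle of the far notch lies 37 to 62 mm from here along +y: its plate is clamped through a slot, set differently each time, and no reading gives it. With the rod against the stop, it stands 1.5 mm past the far notch's middle and is free to drop in.
- flask: Conical glass flask, 83 mm wide, 134 mm high, a bystander; origin at the centre of its underside, z up.
- beaker: Glass beaker, 73 mm wide, 94 mm high, a bystander; origin at the centre of its underside, z up.
- wash_bottle: White squeeze bottle with a bent spout, 81 mm wide, 214 mm high, a bystander; origin at the centre of its underside, z up.
- reagent_bottle: Small capped bottle, 57 mm wide, 125 mm high, a bystander; origin at the centre of its underside, z up.

How it is judged:
On the way, in this order (a step that is already met when the one before it is completed fails the run):
1. the lid is pushed down onto its seal (value of joint lid below 0.03 rad), for 0.2 s.
2. the handle is lifted out of its first notch and the bolt is on its way (value of joint bolt_handle above 0.35 rad and value of joint bolt above 0.012 m), for 0.05 s.
At the end, for the whole second after the job is handed in: The bolt is over the lid and holds it down (lid within 0.012 rad of fully down, bolt slid by more than 33 mm), and its handle lies fully down in the far notch (within 0.1 rad of level) (value of joint lid below 0.012 rad and value of joint bolt above 0.033 m and value of joint bolt_handle below 0.1 rad); the robot touches nothing.
It fails at once if the handle is forced against the notched guide with more than 20 N (contact force between bolt_handle and guide above 20 N).
It fails at once if a piece of glassware or a bottle is knocked over (angle between any of flask, beaker, wash_bottle, reagent_bottle's own z axis and vertical above 0.6 rad).
It also fails if it takes over 67 s, if anything falls off the work surface, if the arm or the gripper's body presses on something with over 40 N, if the wrist force passes 120 N, or if a joint passes its speed limit or range.

### The arm

A 6-joint arm with a two-finger parallel gripper is mounted at the origin on a cart in front of the work surface, level with it; the furniture and walls round the work are solid. World frame = base frame: x ahead of the robot, y to its left, z up, the work surface at z = 0. Lengths are in m, angles in rad, forces in N, time in s.
With the tool pointing down it reaches from about 0.225 to 0.725 m from the base axis. Payload 3.1 kg.
Tool frame: the origin (TCP) lies at the very end of the fingers, on their centre line; the grasp point (between the pads) lies 19 mm behind it; z points along the fingers, y is the direction in which the jaws open and shut (so a half turn about z gives the same grasp; the last joint's range is limited). The gripper opens to 85 mm and grips with 20 to 120 N. Pads are 22 mm wide; open, the fingers measure 114 mm over their backs; the gripper's body (76 mm by 85 mm) begins 54 mm behind the grasp point. The pads swing forward as they close: fully open they stand 13 mm farther back than shut.
Start: joints at [1.114, 0.048, 0.099, 1.622, 0, 1.443], TCP at [0.17, 0.497, 0.231] pointing down, gripper open.
Joint ranges: [-2.91, 2.91], [-0.99, 1.94], [-1.21, 1.42], [-2.12, 2.29], [-1.49, 1.47], [-3.14, 3.14]. Speed limits (rad/s): [2.79, 2.79, 3.14, 3.14, 3.14, 3.14].

### API

Orientations are given as a unit quaternion [w, x, y, z].
In Python, from cell import ctrl gives the robot as it stands. Calls block until the motion is done:
- ctrl.move_ptp(position, orientation): joint-space move of the TCP to a pose.
- ctrl.move_l(position, rot=None, v=0.15, threshold=None): straight line of the TCP; rot=None keeps the orientation; v is the mean speed in m/s. With threshold (N) it stops when the force on the tool has changed by that much, and returns True; else False.
- ctrl.movej(angles): joint-space move.
- ctrl.gripper_to(opening): finger opening in m; the grip force is fixed at half the most; returns when the fingers have stopped.
- ctrl.pause(seconds).
- ctrl.ik(position, orientation): joint angles nearest the present ones, or None.
- ctrl.grab_frame(name): name is "scene" or "top" or "wrist"; returns the picture (384x512x3 uint8, red, green, blue); there is no depth.
- ctrl.camera_params(name): a dict with "vertical_fov" (degrees; the focal length in pixels is half the picture's height over the tangent of half this angle, whatever the lens; pixels are square), "cx", "cy" (the principal point, pixels), "R" (3x3) and "t" (3): a world point X has camera coordinates R X + t; the wrist camera has in their place "mount" (4x4, takes a point from camera to tool coordinates, whose origin is the TCP and whose axes are the flange's). Camera axes: x right, y down, z forward; pixel columns grow to the right and rows downward; lengths in m; the calibration is good to about 2 mm. A picture is of the moment at which its call begins: read the wrist's pose just before it. camera_params takes no time and is no camera call.
A pose or a line that the arm cannot do raises ctrl.IKError and nothing moves.
- ctrl.hand_in(): hands the job in, once; it reports no verdict.
Readings, each from a call of its own:
- ctrl.get_t(): time.
- ctrl.get_qpos(): joint angles.
- ctrl.get_qvel(): joint speeds.
- ctrl.get_effort(): joint torques, N m.
- ctrl.get_tcp_pos(): TCP position.
- ctrl.get_orientation(): TCP orientation.
- ctrl.get_contact_force(): force on the tool from outside, world axes, zero at the start.
- ctrl.get_ft_torque(): the same for the moment, N m.
- ctrl.get_finger_gap(): finger opening in m.
Only numpy, scipy, OpenCV 4.12 (cv2) and the standard library are available. Lean on these libraries where they do the work, as an engineer would, in place of code of your own. Each camera call takes 0.05 s, during which the arm holds its last target.

## Working session

There is one attempt and no reset: what is moved stays moved. The work goes in short steps, each a Python script; the robot and the scene stay as the last script left them, time stands still between calls to the robot, and variables do not carry over. Pictures are saved under pics/ and viewed, and the job is handed in when it is done.

```bash
ls; mkdir -p pics; python3 - <<'E'
from cell import ctrl
import cv2
print(ctrl.get_t(),ctrl.get_tcp_pos(),ctrl.get_orientation())
for n in("scene","top","wrist"):
    im=ctrl.grab_frame(n); cv2.imwrite(f"pics/{n}0.png",im[:,:,::-1]); print(n,ctrl.camera_params(n))
E
```

```text
pics
0.0 [0.16924517 0.49634045 0.23013346] [-3.52162100e-04  1.63635335e-01  9.86520220e-01 -1.09900109e-03]
scene {'vertical_fov': 53.67566097759187, 'cx': 250.71676704650508, 'cy': 192.19428790576222, 'R': array([[ 0.71858049, -0.6954032 ,  0.00751402],
       [-0.46166215, -0.48507386, -0.74267853],
       [ 0.52010589,  0.53020537, -0.66960595]]), 't': array([-0.36129089,  0.36590738,  0.80567456])}
top {'vertical_fov': 46.10906897365122, 'cx': 259.47119870675795, 'cy': 191.6103293173189, 'R': array([[-2.71747776e-02, -9.99630534e-01,  5.72438754e-04],
       [-9.94057033e-01,  2.69628664e-02, -1.05468568e-01],
       [ 1.05414167e-01, -3.43512166e-03, -9.94422472e-01]]), 't': array([0.0656599 , 0.55466018, 1.15096438])}
wrist {'vertical_fov': 58.68342795679428, 'cx': 260.01982272200445, 'cy': 190.24325088410467, 'mount': array([[ 6.44242923e-05, -9.54645830e-01, -2.97743742e-01,
         7.59410234e-02],
       [ 9.99999946e-01,  1.57859775e-04, -2.89765577e-04,
        -8.23387358e-04],
       [ 3.23625260e-04, -2.97743707e-01,  9.54645788e-01,
        -1.41322763e-01],
       [ 0.00000000e+00,  0.00000000e+00,  0.00000000e+00,
         1.00000000e+00]])}
```

View pics/scene0.png

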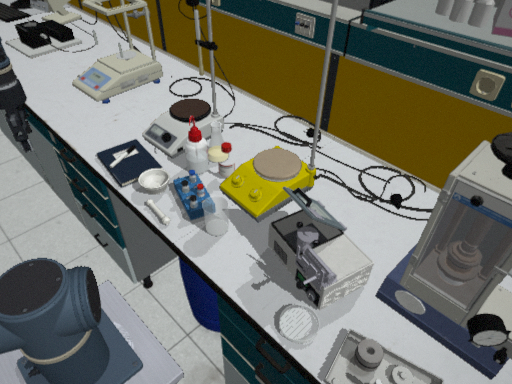

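View pics/top0.png

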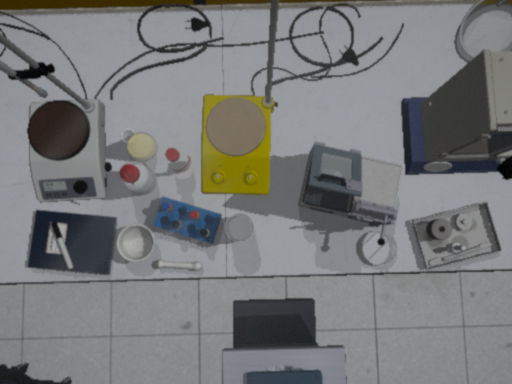

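View pics/wrist0.png

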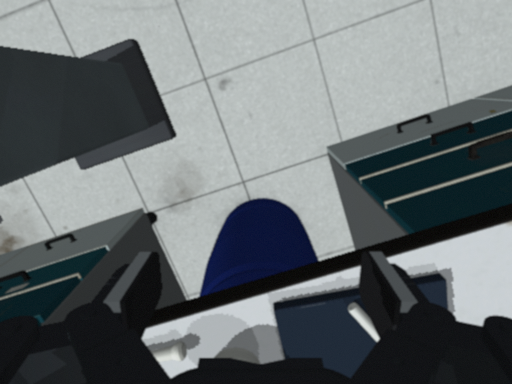

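The mill is at about (350,185) in the top view and (320,255) in the scene view. I'll zoom in on both.

```bash
python3 - <<'E'
import cv2
a=cv2.imread('pics/top0.png')[135:260,290:415]; cv2.imwrite('pics/topz.png',cv2.resize(a,(750,750*125//125))[:600] if 0 else cv2.resize(a,(600,600),interpolation=cv2.INTER_CUBIC))
a=cv2.imread('pics/scene0.png')[180:310,260:380]; cv2.imwrite('pics/scenez.png',cv2.resize(a,(552,598),interpolation=cv2.INTER_CUBIC))
E
```

```text
(no output)
```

View pics/topz.png

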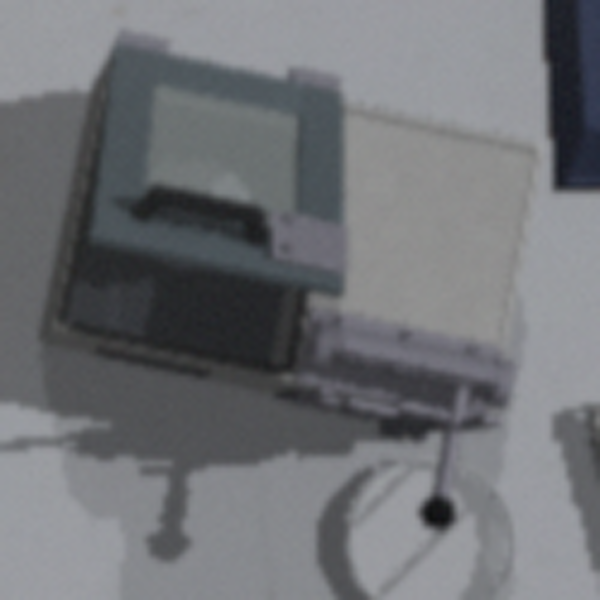

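View pics/scenez.png

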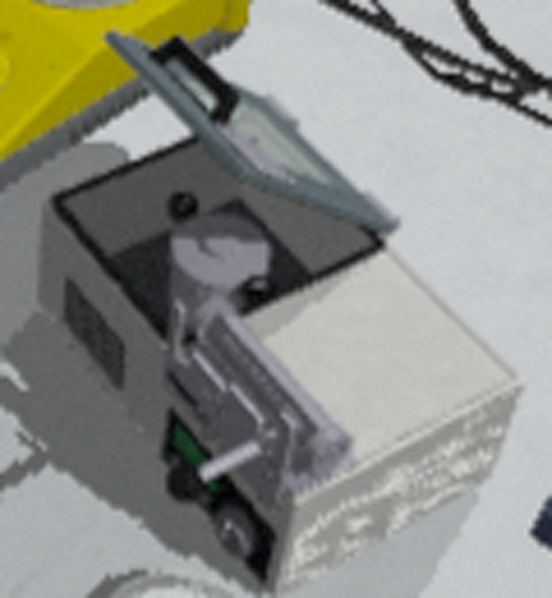

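```bash
cat > h.py <<'E'
import numpy as np, cv2
from cell import ctrl
def ray(name,u,v,pose=None):
    c=ctrl.camera_params(name); f=192/np.tan(np.radians(c['vertical_fov'])/2)
    d=np.array([(u-c['cx'])/f,(v-c['cy'])/f,1.])
    if name=='wrist':
        p,R=pose; M=c['mount']; return p+R@M[:3,3], R@M[:3,:3]@d
    R=c['R']; return -R.T@c['t'], R.T@d
def onz(name,u,v,z,pose=None):
    o,d=ray(name,u,v,pose); return o+d*(z-o[2])/d[2]
def tri(r1,r2):
    (o1,d1),(o2,d2)=r1,r2
    A=np.stack([d1,-d2],1); s=np.linalg.lstsq(A,o2-o1,rcond=None)[0]
    a,b=o1+d1*s[0],o2+d2*s[1]; return (a+b)/2,np.linalg.norm(a-b)
E
python3 - <<'E'
from h import *
t=lambda x,y:(290+x/4.8,135+y/4.8)
s=lambda x,y:(260+x/4.6,180+y/4.6)
print('knob top',onz('top',*t(438,512),.1175), tri(ray('top',*t(438,512)),ray('scene',*s(182,485))))
print('rod in',onz('top',*t(465,385),.1175))
print('BR',onz('top',*t(536,148),.095),tri(ray('top',*t(536,148)),ray('scene',*s(520,380))))
print('deck back edge',onz('top',*t(348,103),.095))
print('lidhandle',tri(ray('top',*t(203,200)),ray('scene',*s(205,72))))
for p in[(122,45),(338,85),(92,240),(342,292)]: print(p,onz('top',*t(*p),.103))
print('front left',onz('top',*t(45,340),.095),onz('top',*t(280,397),.095))
print('lid front corners',tri(ray('top',*t(92,240)),ray('scene',*s(112,36))),tri(ray('top',*t(342,292)),ray('scene',*s(252,178))))
E
```

```text
knob top [ 0.41863417 -0.23702148  0.1175    ] (array([ 0.41864464, -0.23737116,  0.11629145]), np.float64(6.979719928124813e-05))
rod in [ 0.48148431 -0.25407785  0.1175    ]
BR [ 0.60409323 -0.30422129  0.095     ] (array([ 0.60550899, -0.30632346,  0.09210461]), np.float64(0.0028579848975147644))
deck back edge [ 0.63033059 -0.20811172  0.095     ]
lidhandle (array([ 0.56794812, -0.11352349,  0.20244715]), np.float64(0.002354778605629846))
(122, 45) [ 0.66240962 -0.09104527  0.103     ]
(338, 85) [ 0.63843826 -0.20154203  0.103     ]
(92, 240) [ 0.56143744 -0.07161602  0.103     ]
(342, 292) [ 0.53126586 -0.19813941  0.103     ]
front left [ 0.51141464 -0.04643332  0.095     ] [ 0.47895179 -0.16552446  0.095     ]
lid front corners (array([ 0.55135004, -0.06171163,  0.20414056]), np.float64(0.004934822345597035)) (array([ 0.52433773, -0.17745759,  0.20230008]), np.float64(0.005773298572162579))
```

The knob, corners and lid handle agree with a mill yaw of about -0.25, an origin near (0.562, -0.181) and the lid about 0.63 open. I'll raise the arm and take a wrist view over the mill front to refine these.

```bash
cat >> h.py <<'E'
from scipy.spatial.transform import Rotation as Ro
YAW=-0.25; ORG=np.array([.562,-.181,0])
def q(yaw): return [0,np.sin(-yaw/1),np.cos(yaw),0] if 0 else list(np.array([0,-np.sin(yaw),np.cos(yaw),0]))
def mw(p,yaw=None,org=None):
    yaw=YAW if yaw is None else yaw; org=ORG if org is None else org
    c,s=np.cos(yaw),np.sin(yaw); return np.array([[c,-s,0],[s,c,0],[0,0,1]])@np.asarray(p,float)/1000+org
def pose():
    w,x,y,z=ctrl.get_orientation(); return np.array(ctrl.get_tcp_pos()),Ro.from_quat([x,y,z,w]).as_matrix()
def snap(fn,name='wrist'):
    P=pose(); im=ctrl.grab_frame(name); cv2.imwrite(fn,im[:,:,::-1]); return P
E
python3 - <<'E'
from h import *
import pickle
print(q(YAW))
ctrl.move_l([.169,.496,.32])
p=mw([-130,-20,300]); print(p)
ctrl.move_ptp(list(p),q(YAW)); print(ctrl.get_t(),ctrl.get_tcp_pos())
P=snap('pics/w1.png'); pickle.dump(P,open('w1.pkl','wb')); print(P[1])
E
```

```text
[np.float64(0.0), np.float64(0.24740395925452294), np.float64(0.9689124217106447), np.float64(0.0)]
[ 0.43109331 -0.16821573  0.3       ]
3.425 [ 0.43135669 -0.16757464  0.3000711 ]
[[-8.78151356e-01  4.78382848e-01  2.13683874e-04]
 [ 4.78382888e-01  8.78151335e-01  2.10881857e-04]
 [-8.67645154e-05  2.87408898e-04 -9.99999955e-01]]
```

View pics/w1.png

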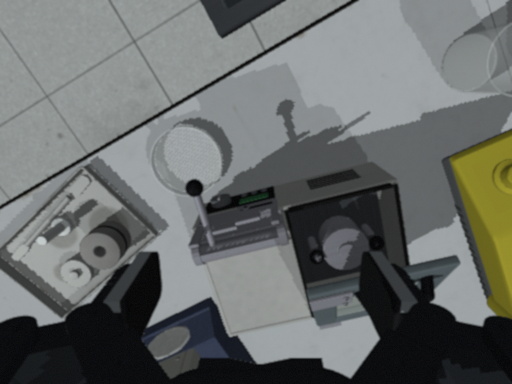

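The orientation needs a half-angle, so I'll fix that. The wrist view shows the knob at (195,188).

```bash
sed -i 's/^def q(yaw).*/def q(yaw): return [0.,float(-np.sin(yaw\/2)),float(np.cos(yaw\/2)),0.]/' h.py
python3 - <<'E'
from h import *
import pickle
P=pickle.load(open('w1.pkl','rb'))
print(onz('wrist',195,188,.1175,P))
ctrl.move_ptp(list(mw([-165,-50,255])),q(YAW)); print(ctrl.get_t())
P=snap('pics/w2.png'); pickle.dump(P,open('w2.pkl','wb')); print(P)
im=cv2.imread('pics/w2.png'); cv2.imwrite('pics/w2z.png',cv2.resize(im,(800,600),interpolation=cv2.INTER_CUBIC))
E
```

```text
[ 0.42025371 -0.23588575  0.1175    ]
3.8917
(array([ 0.38961979, -0.18812319,  0.25467725]), array([[-9.68582243e-01,  2.48693411e-01, -1.58492231e-04],
       [ 2.48693226e-01,  9.68582007e-01,  7.58284460e-04],
       [ 3.42093072e-04,  6.95044919e-04, -9.99999700e-01]]))
```

View pics/w2z.png

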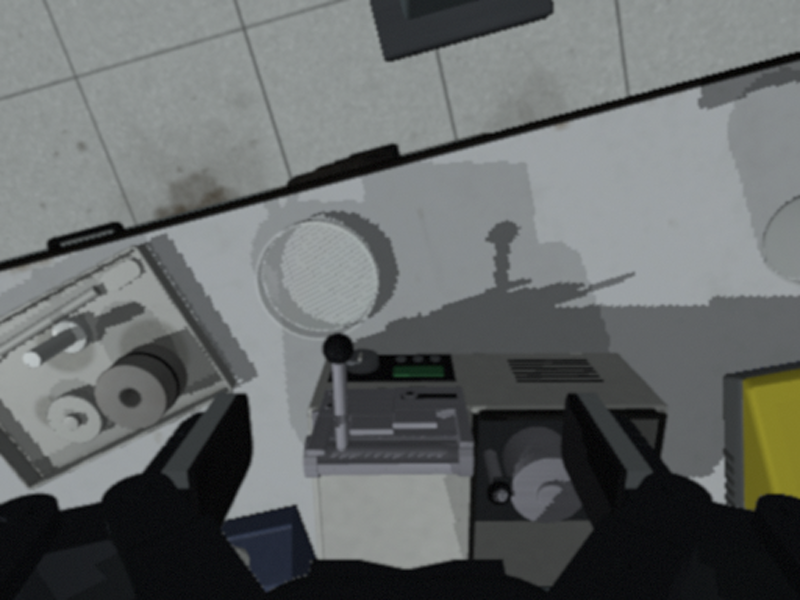

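```bash
python3 - <<'E'
from h import *
import pickle
P=pickle.load(open('w2.pkl','rb'))
im=cv2.imread('pics/w2.png'); g=im.max(2); m=(g<35).astype(np.uint8); m[:205]=0;m[242:]=0;m[:,:200]=0;m[:,232:]=0
m=cv2.morphologyEx(m,cv2.MORPH_OPEN,np.ones((5,5),np.uint8))
n,l,st,c=cv2.connectedComponentsWithStats(m)
for i in range(1,n): print(st[i],c[i])
u,v=c[1+np.argmax(st[1:,4])]
K=onz('wrist',u,v,.1175,P); print(K)
def fwd(u,v,z,):
    X=onz('wrist',u/1.5625,v/1.5625,z,P); c,s=np.cos(YAW),np.sin(YAW); d=X-ORG; return np.round([ (c*d[0]+s*d[1])*1e3,(-s*d[0]+c*d[1])*1e3],1)
print('knob',fwd(u*1.5625,v*1.5625,.1175),'rodbase',fwd(341,445,.1175),'front edge',fwd(475,408,.095),fwd(660,408,.095),fwd(312,408,.095),'deck left edge right',fwd(320,475,.095))
E
```

```text
[208 214  18  18 271] [216.36900369 222.90405904]
[ 0.41948305 -0.23630874  0.1175    ]
knob [-124.4  -88.8] rodbase [-62.  -89.6] front edge [-74.1  -7.1] [-74.  109.8] [ -74.3 -110. ] deck left edge right [ -24.8 -107.4]
```

Knob measured at mill (-124.4, -88.8), the front edge at x≈-74, and the image is level, so the pose is good to about 1 mm. Next is the lid: find the handle by touch with closed fingers and follow its arc down.

```bash
cat >> h.py <<'E'
def lidpt(a,gap=0.):  # TCP on top of the bar
    return mw([75-(135*np.cos(a)-23*np.sin(a)),64.5,103+135*np.sin(a)+23*np.cos(a)+5+gap])
def F(): return np.round(ctrl.get_contact_force(),2)
E
python3 - <<'E'
from h import *
ctrl.gripper_to(0.0)
p=lidpt(.65); p[2]=.262
ctrl.move_ptp(list(p),q(YAW)); print(ctrl.get_t(),F(),ctrl.get_finger_gap())
p2=p.copy(); p2[2]=.185
print(ctrl.move_l(list(p2),v=.03,threshold=2.5),ctrl.get_tcp_pos(),F(),ctrl.get_t())
snap('pics/w3.png','scene')
im=cv2.imread('pics/w3.png')[150:310,240:400]; cv2.imwrite('pics/w3z.png',cv2.resize(im,(600,600),interpolation=cv2.INTER_CUBIC))
E
```

```text
5.475 [0.04 0.04 0.31] -8.38350838253253e-06
True [ 0.55860402 -0.1135405   0.2102147 ] [-2.55  1.87  2.34] 7.075
```

View pics/w3z.png

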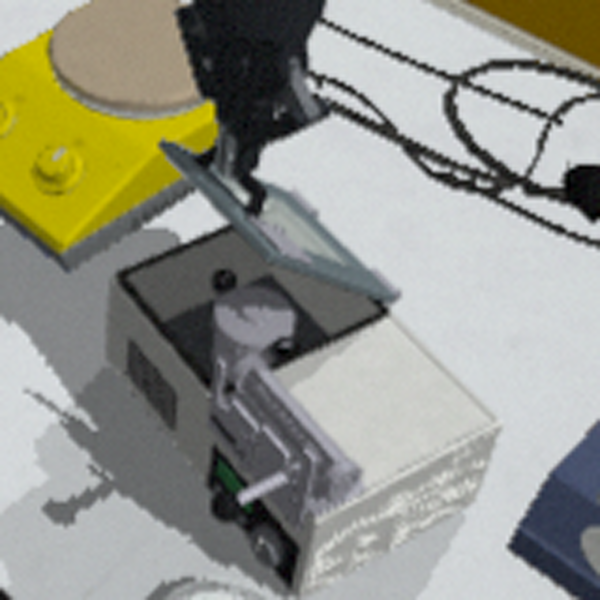

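Contact at z=0.210 means the lid was at about 0.67. Following the arc down now.

```bash
python3 - <<'E'
from h import *
for a in (.6,.5,.4,.3,.2,.12,.07):
    r=ctrl.move_l(list(lidpt(a,-1)),v=.06,threshold=15); print(a,r,F(),np.round(ctrl.get_tcp_pos()-lidpt(a),4),round(ctrl.get_t(),2))
    if r: break
E
```

```text
0.6 True [-1.19 -0.36  0.63] [-0.0022  0.0006  0.0014] 7.33
```

```bash
python3 - <<'E'
from h import *
snap('pics/w4.png','scene')
im=cv2.imread('pics/w4.png')[150:310,240:400]; cv2.imwrite('pics/w4z.png',cv2.resize(im,(600,600),interpolation=cv2.INTER_CUBIC))
print(ctrl.get_tcp_pos(),F())
E
```

```text
[ 0.55377626 -0.1122607   0.20476041] [ 0.34 -0.32  0.14]
```

View pics/w4z.png

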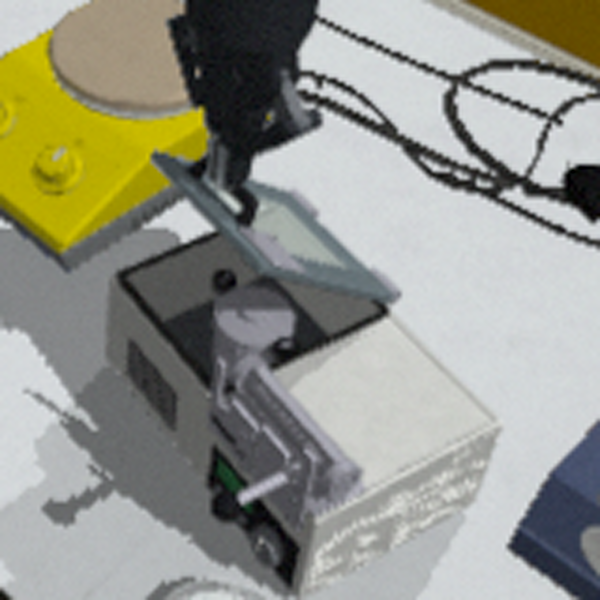

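The lid moved down a little with the tool and the resting force is small, so that was a transient. Continuing.

```bash
python3 - <<'E'
from h import *
for a in (.6,.5,.4,.3,.2,.12,.07):
    r=ctrl.move_l(list(lidpt(a,-1)),v=.05,threshold=28); print(a,r,F(),np.round(ctrl.get_tcp_pos()-lidpt(a),4),round(ctrl.get_t(),2))
    if r: break
E
```

```text
0.6 False [-2.01  1.23  1.48] [ 0.0002 -0.     -0.001 ] 7.63
0.5 False [ 0.15 -0.53  0.28] [ 0.0001 -0.     -0.0017] 8.06
0.4 False [-0.87 -0.29  0.66] [-0.0003  0.0001 -0.0016] 8.48
0.3 False [0.42 0.75 0.23] [-0.0004  0.0002 -0.0017] 8.91
0.2 False [0.71 0.01 0.17] [-0.0004  0.0002 -0.0017] 9.33
0.12 False [-0.08 -0.93 -0.17] [-0.0005  0.0002 -0.0017] 9.7
0.07 False [ 0.2   0.79 -0.31] [-0.0004  0.0001 -0.0016] 9.98
```

```bash
python3 - <<'E'
from h import *
p=lidpt(0,-6)
r=ctrl.move_l(list(p),v=.015,threshold=11); print(r,F(),np.round(ctrl.get_tcp_pos()-lidpt(0),4),round(ctrl.get_t(),2))
ctrl.pause(.25);print(F())
snap('pics/w5.png','scene')
im=cv2.imread('pics/w5.png')[150:310,240:400]; cv2.imwrite('pics/w5z.png',cv2.resize(im,(600,600),interpolation=cv2.INTER_CUBIC))
E
```

```text
False [-2.98  2.35  7.26] [ 0.0001 -0.     -0.0043] 11.1
[-2.89  0.47  7.3 ]
```

View pics/w5z.png

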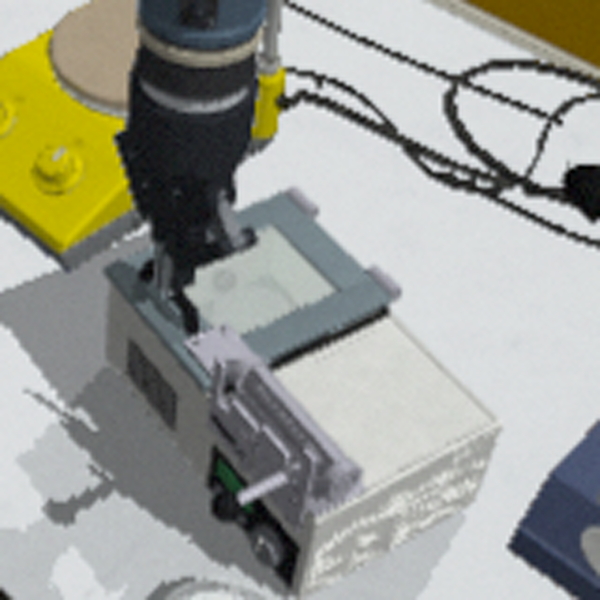

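Lid is nearly on the seal at 7 N. I'll push until 13 N.

```bash
python3 - <<'E'
from h import *
for g in range(7,20):
    ctrl.move_l(list(lidpt(0,-g)),v=.01); f=F(); print(g,f,np.round(ctrl.get_tcp_pos()-lidpt(0),4)[2])
    if f[2]>13: break
ctrl.pause(.4); print(F(),ctrl.get_t())
E
```

```text
7 [-3.65  0.7   7.16] -0.005
8 [-4.33  1.4  12.6 ] -0.0053
9 [-5.12  2.15 14.57] -0.0054
[-6.28  2.15 13.43] 12.55
```

```bash
python3 - <<'E'
from h import *
p=lidpt(0,25); ctrl.move_l(list(p),v=.1)
ctrl.move_l(list(mw([-124.5,-30,230])),v=.25); ctrl.gripper_to(.045)
print(ctrl.get_t(),F(),ctrl.get_finger_gap())
snap('pics/s6.png','scene')
im=cv2.imread('pics/s6.png')[150:310,240:400]; cv2.imwrite('pics/s6z.png',cv2.resize(im,(600,600),interpolation=cv2.INTER_CUBIC))
import pickle; pickle.dump(snap('pics/w6.png'),open('w6.pkl','wb'))
E
```

```text
14.2333 [ 0.47  0.46 -0.6 ] 0.04487556836333708
```

View pics/s6z.png

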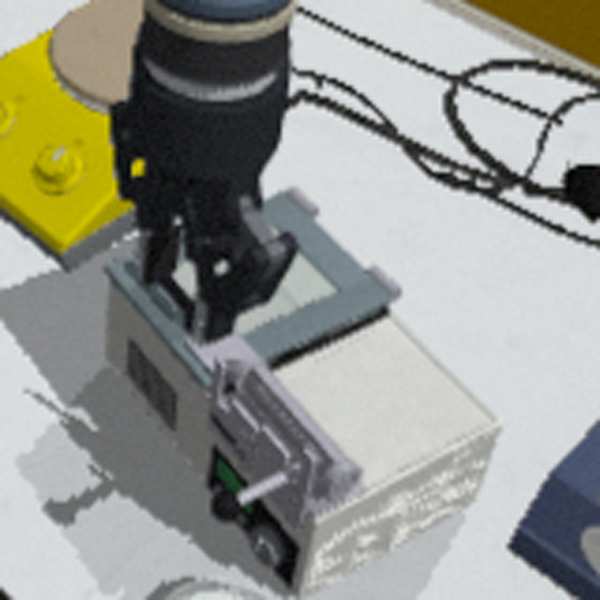

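View pics/w6.png

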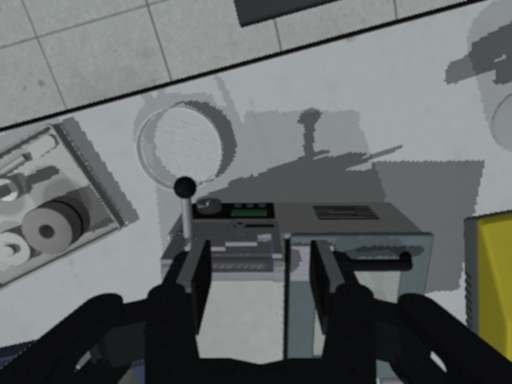

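The lid is down on the seal and stays there. The knob is at (185,187); I'll refine its y from this view, then come down around it and centre by feel.

```bash
python3 - <<'E'
from h import *
import pickle
P=pickle.load(open('w6.pkl','rb'))
im=cv2.imread('pics/w6.png'); m=(im.max(2)<35).astype(np.uint8); m[:172]=0;m[203:]=0;m[:,:170]=0;m[:,203:]=0
m=cv2.morphologyEx(m,cv2.MORPH_OPEN,np.ones((5,5),np.uint8))
n,l,st,c=cv2.connectedComponentsWithStats(m); i=1+np.argmax(st[1:,4]); print(st[i],c[i])
X=onz('wrist',*c[i],.1175,P)-ORG; cc,s=np.cos(YAW),np.sin(YAW); print((cc*X[0]+s*X[1])*1e3,(-s*X[0]+cc*X[1])*1e3)
ctrl.move_l(list(mw([-124.6,-89,190])),v=.2)
print(ctrl.move_l(list(mw([-124.6,-89,98])),v=.1,threshold=4)); ctrl.gripper_to(.024)
print(ctrl.get_t(),F(),ctrl.get_finger_gap(),(ctrl.get_tcp_pos()-mw([-124.6,-89,98]))*1e3)
snap('pics/w7.png')
im=cv2.imread('pics/w7.png'); cv2.imwrite('pics/w7z.png',cv2.resize(im[150:384,130:420],(725,585)))
E
```

```text
[175 178  20  20 332] [184.63855422 187.22891566]
-124.38153158085095 -89.1680127237765
False
16.2417 [-0.56  0.21 -1.03] 0.024097523478726988 [ 0.24587585 -0.19668282  0.44017416]
```

View pics/w7z.png

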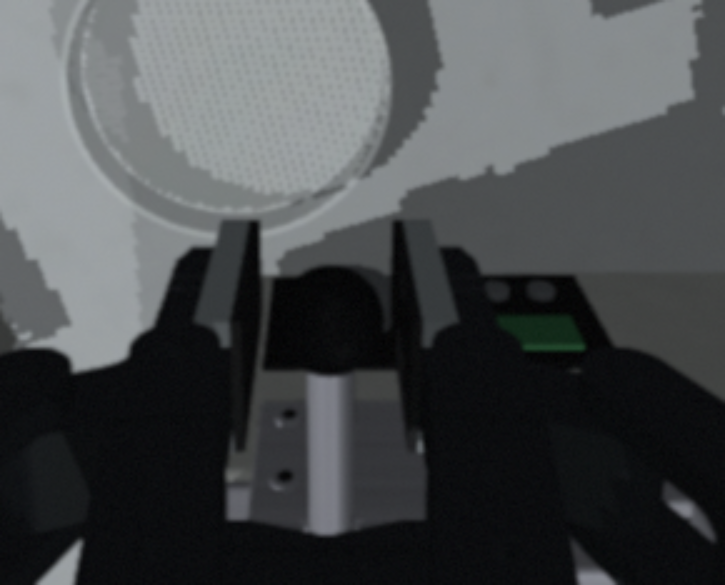

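The knob (331,315) sits nearly centred between the pads (~325). I'll close in small steps and watch the sideways force.

```bash
python3 - <<'E'
from h import *
ym=np.array([-np.sin(YAW),np.cos(YAW),0])
f0=ctrl.get_contact_force()
for g in (.021,.0195,.0188,.0182):
    ctrl.gripper_to(g); ctrl.pause(.1); f=ctrl.get_contact_force(); print(g,round(ctrl.get_finger_gap()*1e3,2),np.round(f-f0,2),'side',round((f-f0)@ym,2))
    if abs((f-f0)@ym)>3: break
print(ctrl.get_t())
E
```

```text
0.021 20.67 [-0.18  0.82 -1.14] side 0.75
0.0195 19.8 [ 0.29 -0.56 -0.39] side -0.47
0.0188 18.86 [-0.38 -0.1   0.  ] side -0.19
0.0182 18.19 [1.   1.17 0.39] side 1.38
17.5583
```

```bash
cat >> h.py <<'E'
def kn(a,y,off=(0,0,0)):
    return list(mw([-54.6-70*np.cos(a)+off[0],y+off[1],98+70*np.sin(a)+off[2]]))
YM=np.array([-np.sin(YAW),np.cos(YAW),0])
E
python3 - <<'E'
from h import *
f0=ctrl.get_contact_force()
ctrl.gripper_to(.012); ctrl.pause(.1); f=ctrl.get_contact_force(); print(ctrl.get_finger_gap(),np.round(f-f0,2),(f-f0)@YM)
for a in (.1,.2,.3,.4,.5,.6,.7,.8):
    ctrl.move_l(kn(a,-89),v=.05); f=F(); print(a,f,round(f@YM,2),round(ctrl.get_finger_gap()*1e3,2))
    if np.linalg.norm(f)>15: break
print(ctrl.get_t())
snap('pics/w8.png')
snap('pics/s8.png','scene')
a=cv2.imread('pics/s8.png')[170:330,240:400]
b=cv2.imread('pics/w8.png')[130:384,130:420]
cv2.imwrite('pics/8.png',np.hstack([cv2.resize(a,(400,400)),cv2.resize(b,(400,400))]))
E
```

```text
0.014523659508486724 [-0.79  2.06  1.95] 1.8030297469947654
0.1 [ 1.05  1.36 -2.47] 1.58 14.73
0.2 [ 0.16  1.63 -2.17] 1.62 14.65
0.3 [ 0.45  1.33 -3.57] 1.4 14.28
0.4 [-1.25  2.42 -2.8 ] 2.04 14.61
0.5 [-2.32  1.99 -1.14] 1.35 14.28
0.6 [10.63 -1.62 -4.82] 1.06 13.31
0.7 [ 9.22 -1.43 -7.52] 0.9 13.19
0.8 [ 9.42 -1.64 -7.15] 0.74 11.86
20.2083
```

View pics/8.png

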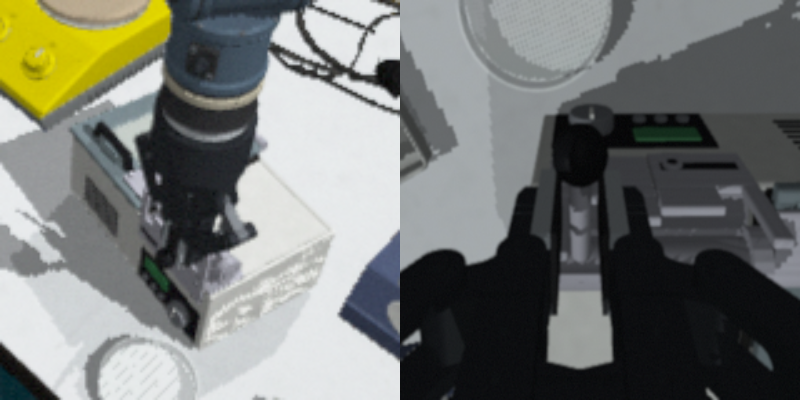

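The gap has shrunk to 11.9 mm, so the ball is slipping toward the front of the pads. I'll work out the actual handle angle by intersecting the ball's ray with its arc.

```bash
cat >> h.py <<'E'
def m_of(X):
    X=np.asarray(X)-ORG; c,s=np.cos(YAW),np.sin(YAW); return np.array([c*X[0]+s*X[1],-s*X[0]+c*X[1],X[2]])*1e3
def ang(u,v,P):
    o,d=ray('wrist',u,v,P); best=[]
    for a in np.linspace(-.3,1.2,301):
        z=(117.5+70*np.sin(a))/1e3; X=m_of(o+d*(z-o[2])/d[2]); best.append((abs(X[0]-(-54.6-70*np.cos(a))),a,X))
    return min(best,key=lambda b:b[0])
E
python3 - <<'E'
from h import *
P=pose(); print(m_of(P[0]),ang(260.5,228.4,P))
P7=(mw([-124.6,-89,98]),P[1]); print(ang(262.4,276,P7))
print(F(),ctrl.get_finger_gap())
b=cv2.imread('pics/w8.png')[180:300,190:330]; cv2.imwrite('pics/8b.png',cv2.resize(b,(700,600),interpolation=cv2.INTER_CUBIC))
E
```

```text
[-97.80428946 -89.65469863 149.50243737] (np.float64(0.07071243231696656), np.float64(0.5549999999999999), array([-114.02231839,  -90.33552344,  154.38603101]))
(np.float64(0.0708963204006352), np.float64(-0.03999999999999998), array([-124.61490379,  -88.86521478,  114.70074661]))
[10.07 -2.36 -7.7 ] 0.01188013034274889
```

View pics/8b.png

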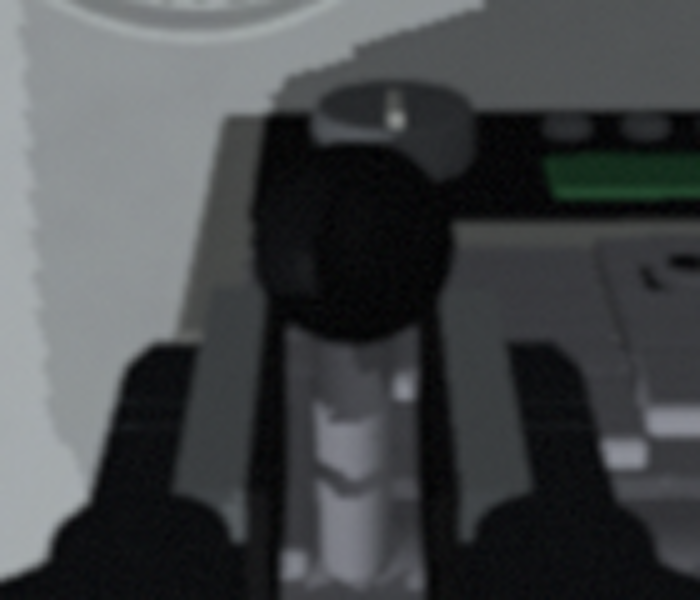

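The handle is only at about 0.55, and the ball has wedged to the front edge of the pads, 16 mm ahead of the tool axis. I'll lower it gently back into the notch along its arc, regrip deeper, and check before lifting.

```bash
python3 - <<'E'
from h import *
for a in (.5,.4,.3,.2,.1,.02):
    ctrl.move_l(kn(a,-89,(10.8,0,13.3)),v=.05); f=F(); print(a,f,round(f@YM,2),round(ctrl.get_finger_gap()*1e3,2),m_of(ctrl.get_tcp_pos()).round(1))
P=snap('pics/w9.png'); print(ctrl.get_t())
b=cv2.imread('pics/w9.png')[180:300,190:330]; cv2.imwrite('pics/9b.png',cv2.resize(b,(700,600),interpolation=cv2.INTER_CUBIC))
E
```

```text
0.5 [ 8.73 -1.5  -6.58] 0.71 12.05 [-99.9 -89.7 146.2]
0.4 [ 8.81 -1.   -3.82] 1.21 11.94 [-103.   -89.8  140.3]
0.3 [ 7.28 -0.01 -2.46] 1.79 12.42 [-105.5  -89.8  134. ]
0.2 [ 6.9  -0.39 -2.04] 1.33 12.1 [-107.2  -89.9  127.5]
0.1 [ 6.14  0.02 -1.04] 1.54 11.87 [-108.3  -89.8  120.8]
0.02 [ 6.26 -1.53  0.91] 0.07 12.25 [-108.7  -89.9  115.7]
22.0333
```

View pics/9b.png

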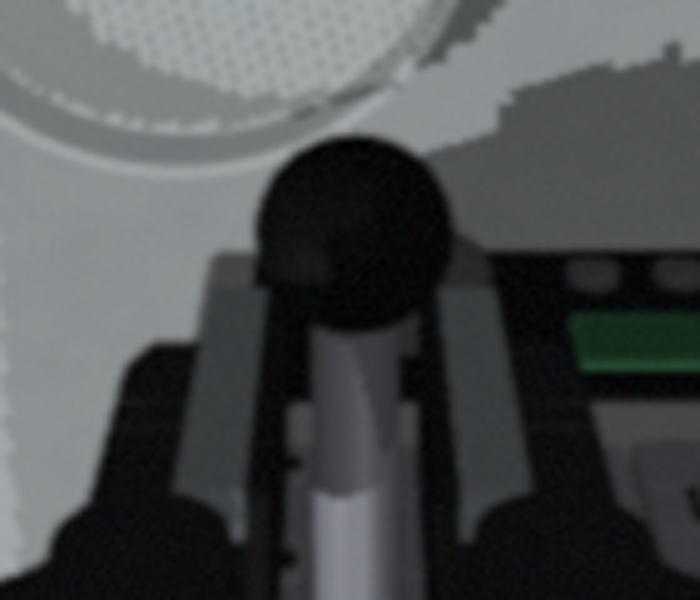

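The handle is back down. I'll regrip with the pads 3 mm further toward the robot and a lighter squeeze, since the smaller closing target limits ejection.

```bash
python3 - <<'E'
from h import *
ctrl.gripper_to(.026)
print(F(),m_of(ctrl.get_tcp_pos()).round(1))
ctrl.move_l(list(mw([-127.5,-89,97])),v=.06); print(F(),m_of(ctrl.get_tcp_pos()).round(1))
snap('pics/w10.png')
for g in (.0195,.0185,.0175,.0165):
    ctrl.gripper_to(g); print(g,round(ctrl.get_finger_gap()*1e3,2),F(),round(F()@YM,2))
snap('pics/w11.png'); print(ctrl.get_t())
A=[cv2.resize(cv2.imread(f'pics/{n}.png')[190:384,180:340],(400,485)) for n in('w10','w11')]
cv2.imwrite('pics/11.png',np.hstack(A))
E
```

```text
[-0.    0.72 -0.7 ] [-114.   -89.2  112.7]
[ 0.42 -0.19 -0.39] [-127.9  -88.9   96.7]
0.0195 19.46 [-0.04  0.23 -0.25] 0.21
0.0185 18.63 [-0.16 -0.42  0.76] -0.45
0.0175 17.4 [ 0.4  -1.77  1.39] -1.62
0.0165 16.6 [-0.29 -2.14  0.13] -2.15
23.8167
```

View pics/11.png

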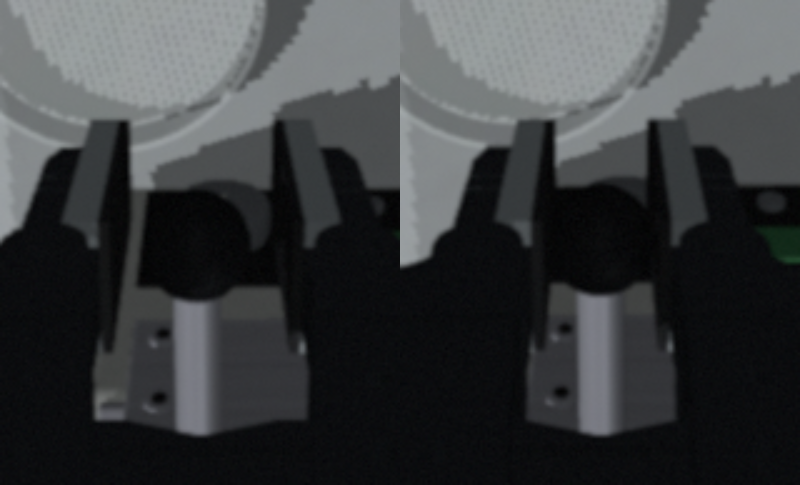

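Well centred at 16.6 mm with low force. Lifting with a check at each step.

```bash
python3 - <<'E'
from h import *
O=(-2.9,0,-1)
for a in (.1,.2,.3,.4,.5,.55,.6,.65,.7,.76,.82):
    ctrl.move_l(kn(a,-89,O),v=.04); f=F(); print(a,f,round(f@YM,2),round(ctrl.get_finger_gap()*1e3,2),(m_of(ctrl.get_tcp_pos())-m_of(kn(a,-89,O))).round(1))
    if np.linalg.norm(f)>8: break
P=snap('pics/w12.png'); print(ctrl.get_t())
snap('pics/s12.png','scene')
a=cv2.imread('pics/s12.png')[200:300,270:370]
b=cv2.imread('pics/w12.png')[190:384,180:340]
cv2.imwrite('pics/12.png',np.hstack([cv2.resize(a,(400,485)),cv2.resize(b,(400,485))]))
E
```

```text
0.1 [ 1.6  -1.53 -0.88] -1.09 16.68 [0.2 0.1 0.2]
0.2 [ 0.93 -1.1  -1.27] -0.84 16.58 [-0.2  0.2  0.2]
0.3 [-1.03 -1.11 -0.75] -1.33 16.75 [-0.4  0.2  0.2]
0.4 [-2.51 -0.06 -0.07] -0.68 16.77 [-0.3  0.1  0.3]
0.5 [-3.16  1.58 -0.  ] 0.75 16.81 [-0.   0.2  0.4]
0.55 [-2.97  1.27  0.39] 0.5 17.01 [-0.   0.1  0.3]
0.6 [-1.94  1.59  1.2 ] 1.06 16.52 [0.2 0.1 0.3]
0.65 [-2.16  0.68  1.34] 0.12 16.58 [0.3 0.1 0.3]
0.7 [-2.1   1.44 -0.88] 0.88 16.98 [0.4 0.1 0.3]
0.76 [-0.27  1.02  0.72] 0.92 16.67 [0.5 0.1 0.3]
0.82 [-0.32  1.15 -0.32] 1.04 16.68 [0.5 0.  0.2]
27.0083
```

View pics/12.png

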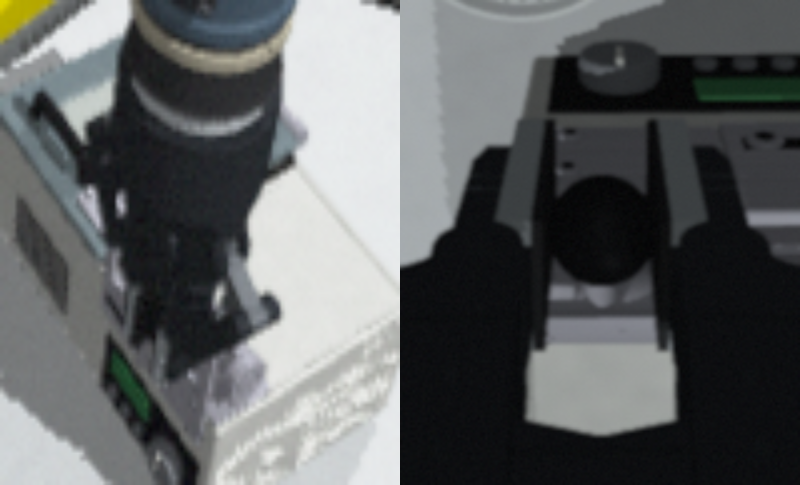

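The lift is clean: ball seated, a≈0.82. Now slide toward the far notch: 32 mm freely (the stop can't come before 38 mm), then 1 mm steps, feeling for it.

```bash
python3 - <<'E'
from h import *
O=(-2.9,0,-1); a=.82
for s in (8,14,20,24,28,32):
    ctrl.move_l(kn(a,-89+s,O),v=.04); f=F(); print(s,f,round(f@YM,2),round(ctrl.get_finger_gap()*1e3,2),(m_of(ctrl.get_tcp_pos())-m_of(kn(a,-89,O))).round(1))
    if -(f@YM)>13: break
print(ctrl.get_t())
P=snap('pics/w13.png')
b=cv2.imread('pics/w13.png')[190:384,180:340]
cv2.imwrite('pics/13.png',cv2.resize(b,(400,485)))
E
```

```text
8 [-1.07 -1.75 -0.19] -1.96 16.8 [0.2 7.9 0. ]
14 [-0.33 -0.62 -1.56] -0.68 16.68 [ 0.  14.5 -0. ]
20 [-0.56 -1.06 -0.31] -1.17 17.05 [-0.  20.6 -0. ]
24 [-0.11 -3.72 -0.38] -3.63 17.12 [ 0.1 24.   0.1]
28 [-0.52 -4.02  0.05] -4.02 16.63 [ 0.1 27.8  0.1]
32 [-0.34  2.2  -0.24] 2.05 16.87 [-0.3 33.6 -0.2]
28.7583
```

View pics/13.png

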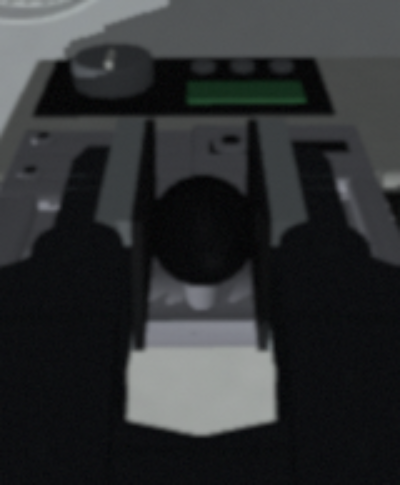

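```bash
python3 - <<'E'
from h import *
O=(-2.9,0,-1); a=.82
for s in np.arange(33,70,1.):
    r=ctrl.move_l(kn(a,-89+s,O),v=.02,threshold=12); f=F(); y=(m_of(ctrl.get_tcp_pos())-m_of(kn(a,-89,O)))[1]
    print(s,r,round(f@YM,1),round(y,1),round(ctrl.get_finger_gap()*1e3,1))
    if -(f@YM)>12: break
print(ctrl.get_t())
E
```

```text
33.0 False 2.5 33.9 16.7
34.0 False 1.6 34.0 16.6
35.0 False -2.7 34.2 16.5
36.0 False -5.2 34.7 16.6
37.0 False -5.6 35.5 17.0
38.0 False -4.7 36.4 16.7
39.0 False -5.7 37.3 16.6
40.0 False -6.2 38.3 16.6
41.0 False -6.0 39.2 16.5
42.0 False -7.2 40.2 16.8
43.0 False -5.8 41.2 16.9
44.0 False -6.4 42.1 16.7
45.0 False -6.6 43.1 16.9
46.0 False -5.9 44.1 17.1
47.0 False -5.9 45.1 17.0
48.0 False -6.9 46.1 16.6
49.0 False -6.1 47.1 16.6
50.0 False -6.9 48.0 16.6
51.0 False -6.2 49.0 16.7
52.0 False -7.3 50.1 16.5
53.0 False -6.1 51.1 16.7
54.0 False -6.1 52.0 16.6
55.0 False -7.6 53.0 16.7
56.0 False -6.6 54.0 16.8
57.0 False -6.4 55.0 16.7
58.0 False -6.6 56.0 16.5
59.0 False -6.2 57.0 16.7
60.0 False -6.8 58.0 16.8
61.0 False -7.4 59.0 16.5
62.0 False -6.0 60.0 16.8
63.0 False -6.5 61.0 17.0
64.0 False -6.1 62.0 16.7
65.0 False -6.6 63.1 16.6
66.0 False -6.7 64.0 16.8
67.0 False -8.4 64.2 16.8
68.0 False -10.9 64.3 16.7
69.0 False -12.5 64.4 16.5
38.0583
```

Clear stop at 64.3 mm: the position stalls while the force climbs to 12.5 N. I'll relax the side push and lower along the arc, watching the vertical force.

```bash
python3 - <<'E'
from h import *
O=(-2.9,0,-1); S=66
ctrl.move_l(kn(.82,-89+S,O),v=.02); ctrl.pause(.1); f=F(); print(f,round(f@YM,2),(m_of(ctrl.get_tcp_pos())-m_of(kn(.82,-89,O))).round(1))
f0=ctrl.get_contact_force()
for a in np.arange(.78,.33,-.04):
    r=ctrl.move_l(kn(a,-89+S,O),v=.02,threshold=4.5); f=F(); print(round(a,2),r,f,round(f@YM,1),(m_of(ctrl.get_tcp_pos())-m_of(kn(a,-89,O))).round(1),round(ctrl.get_finger_gap()*1e3,1))
    if r or f[2]-f0[2]>3.5: break
print(ctrl.get_t())
P=snap('pics/w14.png')
b=cv2.imread('pics/w14.png')[190:384,180:340]
cv2.imwrite('pics/14.png',cv2.resize(b,(400,485)))
E
```

```text
[-2.38 -6.06  0.75] -6.46 [ 0.1 64.1  0.3]
0.78 False [-2.63 -6.59  0.75] -7.0 [ 0.2 64.1  0.4] 16.3
0.74 False [-1.64 -5.55 -0.23] -5.8 [ 0.3 64.1  0.5] 16.6
0.7 False [-2.59 -5.97  0.81] -6.4 [ 0.4 64.1  0.5] 16.9
0.66 False [-2.42 -5.74 -0.19] -6.2 [ 0.5 64.1  0.5] 16.7
0.62 False [-2.42 -6.16 -0.36] -6.6 [ 0.5 64.1  0.5] 16.7
0.58 False [-1.43 -6.93  0.38] -7.1 [ 0.6 64.1  0.6] 16.6
0.54 False [-1.82 -5.58  1.01] -5.9 [ 0.7 64.1  0.5] 16.6
0.5 False [-1.69 -6.07  0.26] -6.3 [ 0.7 64.1  0.5] 16.9
0.46 False [-1.9  -6.8   0.39] -7.1 [ 0.8 64.1  0.5] 17.0
0.42 False [-0.47 -5.79 -0.25] -5.7 [ 0.9 64.1  0.5] 17.0
0.38 False [-0.16 -6.86 -0.39] -6.7 [ 0.9 64.1  0.5] 16.7
0.34 False [-0.74 -6.78 -0.44] -6.8 [ 1.  64.1  0.5] 16.6
41.9583
```

View pics/14.png

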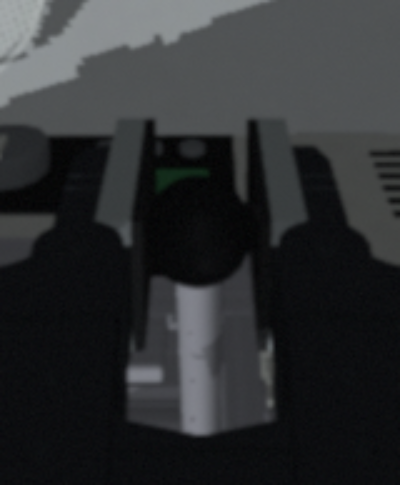

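The handle passes below the tooth without resistance, so it is in the far notch. Lowering the rest of the way.

```bash
python3 - <<'E'
from h import *
O=(-2.9,0,-1); S=66
f0=ctrl.get_contact_force()
for a in (.28,.22,.16,.1,.05,.01):
    if a<.2: S=65.5
    r=ctrl.move_l(kn(a,-89+S,O),v=.03,threshold=4.5); f=F(); print(round(a,2),r,f,round(f@YM,1),(m_of(ctrl.get_tcp_pos())-m_of(kn(a,-89,O))).round(1),round(ctrl.get_finger_gap()*1e3,1))
    if r or f[2]-f0[2]>3.5: break
P=snap('pics/w15.png')
b=cv2.imread('pics/w15.png')[190:384,180:340]
cv2.imwrite('pics/15.png',cv2.resize(b,(400,485)))
print(ctrl.get_t())
E
```

```text
0.28 False [-0.57 -6.79  0.11] -6.7 [ 1.  64.1  0.4] 16.6
0.22 False [-0.86 -6.59 -0.17] -6.6 [ 1.  64.1  0.5] 16.9
0.16 False [-1.82 -5.64 -0.73] -5.9 [ 1.  64.   0.4] 16.7
0.1 False [-0.05 -5.28 -0.21] -5.1 [ 1.1 64.   0.5] 16.6
0.05 False [-0.33 -5.91 -0.32] -5.8 [ 1.1 64.   0.5] 16.5
0.01 False [-1.35 -5.79 -0.53] -5.9 [ 1.1 64.   0.5] 16.3
43.7417
```

View pics/15.png

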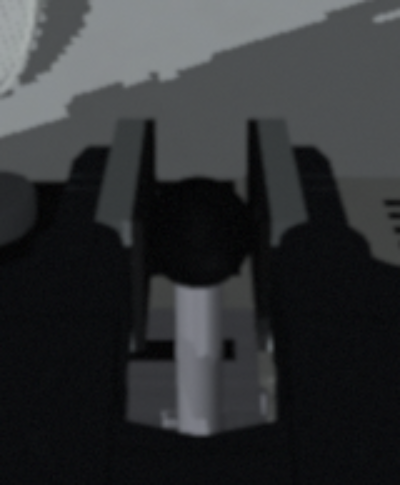

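Level with almost no vertical force. I'll unload the side force, open, rise and inspect.

```bash
python3 - <<'E'
from h import *
O=(-2.9,0,-1)
ctrl.move_l(kn(.01,-89+64.2,O),v=.02); print(F(),round(F()@YM,1),(m_of(ctrl.get_tcp_pos())-m_of(kn(0,-89,O))).round(1))
ctrl.gripper_to(.04); 
ctrl.move_l(kn(0,-89+64.2,(-2.9,0,150)),v=.12); ctrl.move_l(kn(0,-60,(-40,0,150)),v=.2)
print(F(),ctrl.get_t())
import pickle
P=snap('pics/w16.png'); pickle.dump(P,open('w16.pkl','wb'))
ctrl.move_ptp([.3,.05,.3],q(YAW)); snap('pics/s16.png','scene'); snap('pics/t16.png','top'); print(ctrl.get_t())
a=cv2.imread('pics/s16.png')[180:310,260:390];b=cv2.imread('pics/t16.png')[135:260,290:415]
cv2.imwrite('pics/16.png',np.hstack([cv2.resize(a,(400,400),interpolation=cv2.INTER_CUBIC),cv2.resize(b,(400,400),interpolation=cv2.INTER_CUBIC)]))
E
```

```text
[ 1.11 -3.66 -0.5 ] -3.3 [ 1.1 63.9  1.2]
[-0.03  0.18 -0.94] 46.15
47.3417
```

View pics/w16.png

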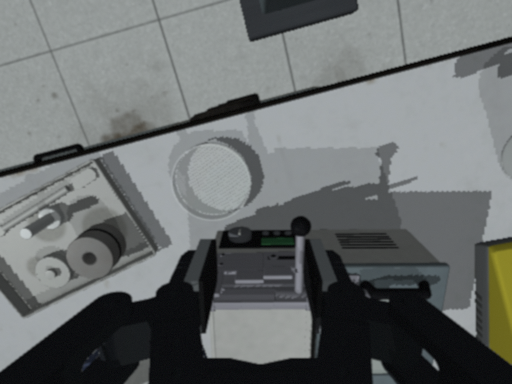

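View pics/16.png

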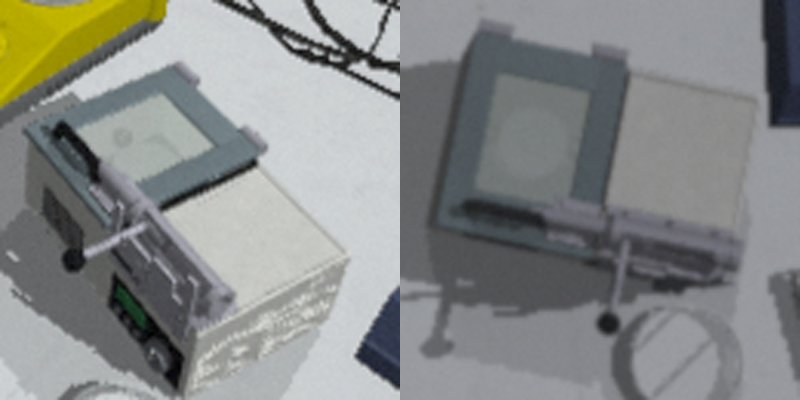

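The bolt is over the lid and the handle is in the far notch. I'll check the knob height by triangulation.

```bash
python3 - <<'E'
from h import *
import pickle
P=pickle.load(open('w16.pkl','rb'))
t=ray('top',290+208*.3125,135+322*.3125); s=ray('scene',260+73*.325,180+260*.325); w=ray('wrist',301,226.5,P)
for r in((t,s),(w,s)):
    X,e=tri(*r); print(m_of(X).round(1),e*1e3)
print(ang(301,226.5,P))
X=onz('wrist',301,226.5,.1175,P);print(m_of(X))
E
```

```text
[-124.3  -26.2  115.9] 1.0508511201340225
[-123.   -25.4  114.2] 0.1395713058661053
(np.float64(0.07006470560325795), np.float64(0.0050000000000000044), array([-124.66918971,  -25.87270943,  117.84999854]))
[-124.5202121   -25.82742399  117.5       ]
```

The knob lies level (z about 114–118 mm, angle about 0), 63 to 64 mm along from its start. Handing in.

```bash
python3 - <<'E'
from cell import ctrl
ctrl.hand_in(); print(ctrl.get_t())
E
```

```text
the job is handed in; nothing more can be done
the job is handed in; nothing more can be done
```

I closed the mill's lid and bolted it, then handed the job in at about 47 s of the 67 s allowed. There was no verdict back.

- **Lid:** I pushed it onto its seal with about 13 to 14 N, and the pictures showed it still down after I let go.
- **First lift failed:** the ball slipped toward the front edge of the pads when the handle was about 0.55 rad up. I lowered it back into the first notch and gripped again, deeper and lighter. The second lift to 0.82 rad was clean.
- **Bolt:** I slid it until it stalled at about 64 mm, with 12.5 N at the wrist. The handle then dropped into the far notch with almost no vertical force.

**Last checks:**
- **Handle:** two-view measurements put the knob at a height of 114 to 116 mm, against 117.5 mm for level. The wrist view alone gave an angle of about 0.005 rad. The knob's y position showed 63 to 64 mm of travel.
- **Travel limit:** the felt stop is about 0.8 mm beyond the largest stop position given (63.5 mm), which is within the calibration error.
- **Lid angle:** I judged the lid only by eye in the pictures; I did not measure its final angle.
- **Glassware:** I did not check it closely at the end, but the arm's path stayed clear of it and the readings showed no unexpected contacts.

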